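# Fit the shaker's strainer top, then take off its cap and keep hold of it

### The arm

A 7-joint arm with a two-finger parallel gripper is mounted at the origin on the work surface. World frame = base frame: x ahead of the robot, y to its left, z up, the work surface at z = 0. Lengths are in m, angles in rad, forces in N, time in s.
With the tool pointing down it reaches from about 0.425 to 1.025 m from the base axis. Payload 9.4 kg.
Tool frame: the origin (TCP) lies midway between the tips of the shut fingers; the grasp point (between the pads) lies 19 mm behind it; z points along the fingers, y is the direction in which the jaws open and shut (so a half turn about z gives the same grasp; the last joint's range is limited). The gripper opens to 93 mm and grips with 3 to 60 N. Pads are 15 mm wide; open, the fingers measure 128 mm over their backs; the gripper's body (75 mm by 188 mm) begins 65 mm behind the grasp point.
Start: joints at [-1.392, 0.599, -0.003, 1.599, 0.002, 0.943, -0.08], TCP at [0.183, 0.701, 0.219] pointing down, gripper open.
Joint ranges: [-2.57, 2.57], [-0.35, 1.97], [-1.29, 1.29], [0.11, 2.56], [-1.05, 4.19], [0.11, 1.86], [-2.63, 2.63]. Speed limits (rad/s): [2.22, 2.22, 3.01, 3.01, 3.14, 3.14, 3.14].

### API

Orientations are given as a unit quaternion [w, x, y, z].
In Python, from bench import manip, vision gives the robot as it stands. The module is installed in compiled form; this text tells all that it offers.
- The arm moves only by the tool move_arm, never from a script. Its argument "series" is a list of rows, each a list of 7 numbers: the turn, a rotation vector about the tool's x, y, z in units of 4 degrees (1.0 is 4 degrees), then the shift along the tool's x, y, z in units of 30 mm (1.0 is 30 mm), then the closure, from 0 (fully open) to 1 (shut). In form: [[rx, ry, rz, x, y, z, hand], ...]. A call has 1 to 5 rows; each row shifts and turns the commanded pose from where the row before left it, along the tool's axes as they then stand; what a row does not reach is not made up. A row lasts 1/12 s, in which the tool goes at most 41.7 mm and 7.16 degrees, less where a joint would pass 70% of its speed; a pose out of reach is approached as far as the arm can. A call with a number of a shift or a turn outside -1 to 1 is refused whole. A call with a gripper value outside its range is refused whole. The fingers move at their own pace and stop on an object; the grip force is fixed at half the most. Time passes only in rows, so rows that do not move let the fingers close. It gives the time, the measured TCP pose, the force and the opening at its end, in the units of the state.
- manip.get_obs(): the state, without advancing time (a new reading comes with each control period).
- vision.read_camera(name): name is "side" or "top"; returns the picture (400x640x3 uint8, red, green, blue); there is no depth.
- vision.get_calibration(name): a dict with "camera_matrix" (3x3 intrinsics, pixels), "dist_coeffs" ([k1, k2, p1, p2, k3] as OpenCV has them; the pictures are not rectified), "R" (3x3) and "t" (3): a world point X has camera coordinates R X + t. Camera axes: x right, y down, z forward; pixel columns grow to the right and rows downward; lengths in m; the calibration is good to about 2 mm. A picture is of the moment at which its call begins. get_calibration takes no time and is no camera call.
- manip.sign_off(): hands the job in, once; it reports no verdict.
The state is a dict: "clock": time; "q": joint angles; "dq": joint speeds; "tau": joint torques, N m; "position": TCP position; "tool_rot": TCP orientation; "contact_force": force on the tool from outside, world axes, zero at the start; "torque": the same for the moment, N m; "grip_width": opening from 0.0 (shut) to 1.0 (fully open).
Only numpy, scipy, OpenCV 4.12 (cv2) and the standard library are available. Lean on these libraries where they do the work, as an engineer would, in place of code of your own. Each camera call takes 0.05 s, during which the arm holds its last target.

### The job

Get the cocktail shaker ready to pour: pick up its top - the strainer with the small cap sitting on it - as one piece and lower it, not drop it, into the mouth of the open shaker on the tray until it sits fully down on the rim. Then take hold of the cap only and lift it straight up off the strainer, which stays seated and undisturbed, and finish while still holding the cap level in the gripper, about a hand's breadth above the strainer, without putting it down. Leave the shaker standing where it is and do not knock or move any of the other things on the table.

Things in the scene. Friction and masses are not known exactly. Their poses are not given: they have to be found in the camera images.
- shaker: Open body of a small stainless steel cocktail shaker, loose, standing upright on the walnut tray, 120 mm tall, taller and narrower-mouthed than the tumbler; outside diameter 56 mm at the foot, 72 mm over its top 20 mm; wall 3 mm, so the mouth is 66 mm wide; 0.32 kg (may vary by a quarter). Origin: centre of its underside, z up towards the mouth, rim at z = 120 mm.
- shaker_seat (a point): A point on the shaker body's axis 14 mm below the rim plane: the strainer's origin coincides with it when the strainer is fully seated.
- strainer: Strainer top of the shaker (inner lid), round, stainless steel, 0.14 kg, loose, upright on the tray on its plug, cap on it. Origin: centre of its underside, z up. Plug 61 mm diameter, z 0 to 14 mm, lower 6 mm tapered to 51; flange 72 mm diameter, z 14 to 17, its underside rests on the shaker's rim; above it band, shoulder and neck. Seated it is not a press fit: only its weight keeps it there.
- strainer_band (a point): On the strainer's axis, 26 mm above its origin: mid-height of its straight band, 56 mm diameter, from 17 to 34 mm above the origin, the place to grip the top as one piece. Above it a shoulder slopes in to 44 mm diameter at 39 mm, a flat ledge that carries the cap; then a neck 30 mm in diameter up to 59 mm with the strainer holes in its end, hidden inside the cap.
- cap: Small stainless steel cap (the outer lid), a straight-sided cup 42 mm in diameter and 26 mm tall, 3 mm wall, open side down over the strainer's neck with 3 mm play all round, resting loose on the strainer's ledge; about 0.06 kg. Origin: centre of its open lower rim, z up towards its closed end. Nested, its origin is 39 mm above the strainer's origin.
- tray: Walnut serving tray, fixed, 280 mm (x) by 520 mm (y), floor 8 mm thick, rim 22 mm high, a brass handle up to 44 mm high along the middle of each short end. Origin: centre of its underside. Shaker, strainer with cap, and tumbler stand in a row along its y axis, about 150 mm apart, in any order.
- tumbler: Stainless steel tumbler, bystander on the tray, 88 mm tall, 78 mm across the mouth, 62 mm at the foot. Origin: centre of its underside.
- spoon: Steel bar spoon lying along the tray's y axis near its long side nearer the robot, 210 mm long, up to 8 mm high, bystander. Origin: on its stem near mid length, underside.
- vase: Empty ribbed glass vase, bystander, 155 mm tall, 86 mm across, on the table to the robot's right (-y) of the tray. Origin: centre of its underside.
- dice_cup: Red plastic dice cup, bystander, mouth up, 88 mm tall, 86 mm across, beyond the tray. Origin: centre of its underside.
- die1: White 18 mm die, bystander, beyond the tray. Origin: centre of its underside.
- die2: White 18 mm die, bystander, beyond the tray. Origin: centre of its underside.
- coasters: Stack of square cork coasters, 96 mm by 96 mm by 30 mm, bystander, beyond the tray. Origin: centre of its underside.
- syrup: Closed amber glass bottle, bystander, 200 mm tall, 62 mm diameter, on the table to the robot's right (-y) of the tray. Origin: centre of its underside.
Things that resemble listed ones, but are neither listed nor needed, are in the scene too. Of the things like the cap, leave any that is brown or red; of the rest the larger one is meant.

How it is judged:
On the way, in this order (a step that is already met when the one before it is completed fails the run):
1. the strainer top, with the cap still nested on it, is fully seated in the shaker's mouth (z of strainer in the frame of shaker between 0.102 and 0.11 m and distance between strainer and shaker_seat below 0.006 m and angle between the z axis of strainer and the z axis of shaker, either way round below 0.06 rad and angle between strainer's own z axis and vertical below 0.5 rad and z of cap in the frame of strainer below 0.045 m), for 0.2 s.
2. the cap alone is held off the strainer, which is still fully seated and not touched by the gripper (z of strainer in the frame of shaker between 0.102 and 0.11 m and distance between strainer and shaker_seat below 0.006 m and angle between the z axis of strainer and the z axis of shaker, either way round below 0.06 rad and angle between strainer's own z axis and vertical below 0.5 rad and z of cap in the frame of strainer above 0.069 m and contact force between the fingers and cap above 0.3 N and contact force between the fingers and strainer below 0.1 N), for 0.2 s.
At the end, for the whole second after the job is handed in: Strainer seated in the shaker (within 4 mm in height, 6 mm overall, 0.06 rad); shaker upright, moved < 30 mm; cap held still by the gripper alone, level within 15 deg, 50 to 200 mm above its nested place, < 50 mm sideways; gripper off strainer and shaker; bystanders upright, moved < 30 mm (z of strainer in the frame of shaker between 0.102 and 0.11 m and distance between strainer and shaker_seat below 0.006 m and angle between the z axis of strainer and the z axis of shaker, either way round below 0.06 rad and angle between strainer's own z axis and vertical below 0.5 rad and z of cap in the frame of strainer between 0.089 and 0.239 m and horizontal distance between cap and strainer below 0.05 m and angle between cap's own z axis and vertical below 0.26 rad and contact force between the fingers and cap above 0.3 N and contact force between cap and strainer below 0.05 N and contact force between cap and shaker below 0.05 N and contact force between the arm and strainer below 0.1 N and contact force between the arm and shaker below 0.1 N and linear speed of cap below 0.03 m/s and angle between shaker's own z axis and vertical below 0.06 rad and distance of each of shaker, tumbler, spoon, vase, dice_cup, die1, die2, coasters, syrup from where it was at the start of the episode below 0.03 m and angle between each of tumbler, vase, dice_cup, syrup's own z axis and vertical below 0.2 rad); the arm keeps its last pose, push and grip.
It fails at once if the cap comes off the strainer while the strainer is not fully seated in the shaker (z of cap in the frame of strainer above 0.051 m and not (z of strainer in the frame of shaker between 0.102 and 0.11 m and distance between strainer and shaker_seat below 0.006 m and angle between the z axis of strainer and the z axis of shaker, either way round below 0.06 rad and angle between strainer's own z axis and vertical below 0.5 rad)).
It fails at once if the strainer top is dropped (linear speed of strainer above 0.6 m/s and contact force between the fingers and strainer below 0.05 N).
It fails at once if the shaker is knocked over, lifted off the tray or shifted (angle between shaker's own z axis and vertical above 0.35 rad or distance of shaker from where it was at the start of the episode above 0.05 m).
It fails at once if a bystander is moved or tipped (distance of any of tumbler, spoon, vase, dice_cup, die1, die2, coasters, syrup from where it was at the start of the episode above 0.03 m or angle between any of tumbler, vase, dice_cup, syrup's own z axis and vertical above 0.5 rad).
It also fails if it takes over 58 s, if anything falls off the work surface, if the arm or the gripper's body presses on something with over 40 N, if the wrist force passes 120 N, or if a joint passes its speed limit or range.

## Working session

There is one attempt and no reset: what is moved stays moved. The work goes in short steps, Python scripts to look and compute and a tool call to move; the robot and the scene stay as the last step left them, time stands still between calls to the robot, and variables do not carry over. Pictures are saved under pics/ and viewed, and the job is handed in when it is done.

Besides the shell and the picture viewer there is one more tool, called after ">>>" as name(argument=value, ...) on one line, values as JSON. move_arm: Moves the arm, as the interface text tells. Shifts and turns lie within -1 to 1; 1 stands for 30 mm of shift or 4 degrees of turn. Its arguments: {"type":"object","properties":{"series":{"type":"array"}},"required":["series"]}

```bash
mkdir -p pics; python3 - <<'E'
from bench import manip, vision
import cv2
print(manip.get_obs())
for n in("top","side"):
    cv2.imwrite(f"pics/{n}0.png",vision.read_camera(n)[:,:,::-1]); c=vision.get_calibration(n); print(n,c)
E
```

```text
{'clock': 0.0, 'q': array([-1.39171009,  0.60013025, -0.00252523,  1.6000995 ,  0.00178071,
        0.94285591, -0.07980063]), 'dq': array([ 9.23316401e-05,  3.10132065e-04, -1.28790682e-03, -1.00071838e-04,
       -8.40464187e-04,  9.35571945e-04,  4.20160938e-05]), 'tau': array([ 2.94980427e-04, -7.65062070e+01,  1.49727546e+00, -2.52336842e+01,
       -5.24396030e-02,  1.72411260e-02,  1.66332266e-04]), 'position': array([0.18333467, 0.70096227, 0.21776735]), 'tool_rot': array([-2.91635613e-05,  1.27529041e-01,  9.91834557e-01, -7.44847154e-04]), 'contact_force': array([0.15830915, 0.4760904 , 0.02089256]), 'torque': array([-0.05498571, -0.0051209 , -0.0243862 ]), 'grip_width': 1.0031055390685872}
top {'camera_matrix': array([[411.34873856,   0.        , 326.83249163],
       [  0.        , 411.34873856, 197.58518323],
       [  0.        ,   0.        ,   1.        ]]), 'dist_coeffs': array([-0.04236112,  0.        ,  0.        ,  0.        ,  0.        ]), 'R': array([[ 0.02666416, -0.99952353, -0.01554757],
       [-0.99376285, -0.02481939, -0.10871708],
       [ 0.1082794 ,  0.01834944, -0.99395114]]), 't': array([-0.05866774,  0.52375668,  1.32713373])}
side {'camera_matrix': array([[409.71766562,   0.        , 315.93891742],
       [  0.        , 409.71766562, 196.97309253],
       [  0.        ,   0.        ,   1.        ]]), 'dist_coeffs': array([-0.09210391,  0.        ,  0.        ,  0.        ,  0.        ]), 'R': array([[-0.98400642, -0.17694366, -0.02055024],
       [-0.08510106,  0.56830735, -0.81840367],
       [ 0.15649019, -0.80356561, -0.57427617]]), 't': array([0.51305251, 0.18337781, 1.00446524])}
```

View pics/top0.png

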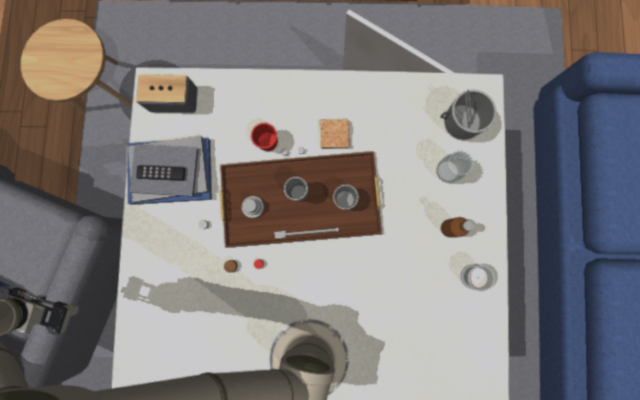

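View pics/side0.png

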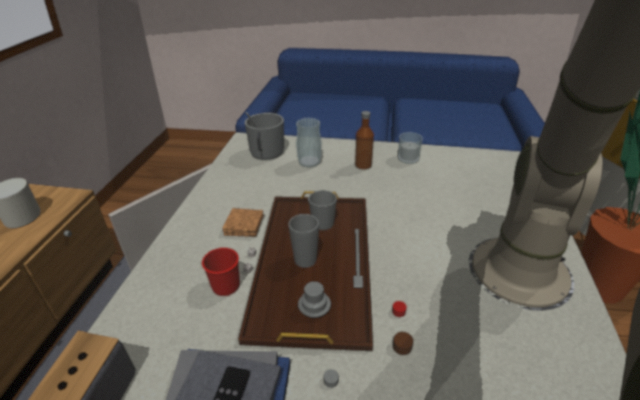

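The top view shows the strainer with its cap at about (252,207), the shaker at (295,188) and the tumbler at (345,197). In the side view the strainer is at (314,298) and the shaker at (305,240). The grey cap at (204,224) and the brown and red ones are decoys. I'll zoom in on the first two.

```bash
python3 - <<'E'
import cv2,numpy as np
a=cv2.imread("pics/top0.png")[165:235,215:315]; b=cv2.imread("pics/side0.png")[205:325,260:360]
a=cv2.resize(a,(700,490),interpolation=cv2.INTER_CUBIC); b=cv2.resize(b,(500,600),interpolation=cv2.INTER_CUBIC)
cv2.imwrite("pics/zt.png",a);cv2.imwrite("pics/zs.png",b)
E
```

```text
(no output)
```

View pics/zt.png

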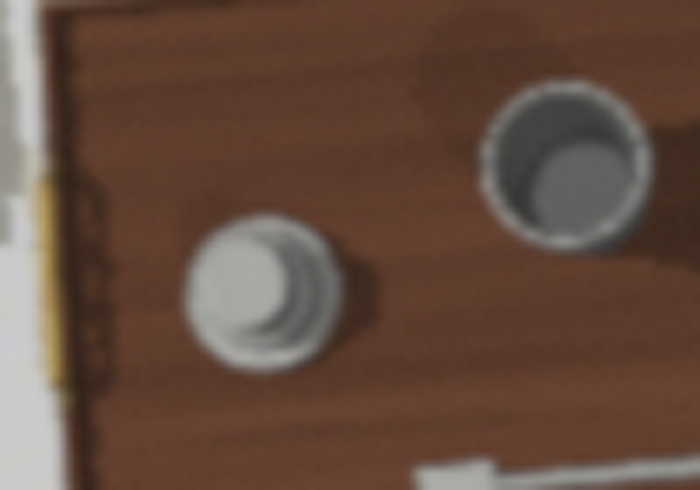

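View pics/zs.png

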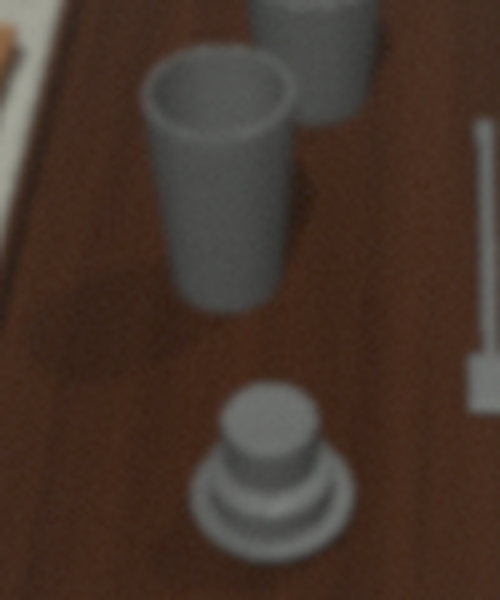

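```bash
cat > h.py <<'E'
import cv2,numpy as np
from bench import vision
C={n:vision.get_calibration(n) for n in("top","side")}
def ray(n,uv):
    c=C[n];p=cv2.undistortPoints(np.array([[uv]],float),c["camera_matrix"],c["dist_coeffs"])[0,0]
    o=-c["R"].T@c["t"]; return o,c["R"].T@np.array([p[0],p[1],1.])
def onz(n,uv,z):
    o,d=ray(n,uv);return o+d*(z-o[2])/d[2]
def proj(n,X):
    c=C[n];return cv2.projectPoints(np.array(X,float).reshape(-1,1,3),cv2.Rodrigues(c["R"])[0],c["t"],c["camera_matrix"],c["dist_coeffs"])[0][:,0]
def circ(n,pts,z):
    "kasa+robust circle through contour pixels put onto plane z"
    from scipy.optimize import least_squares
    P=np.array([onz(n,p,z)[:2] for p in pts])
    r=least_squares(lambda v:np.hypot(P[:,0]-v[0],P[:,1]-v[1])-v[2],[*P.mean(0),.03],loss="soft_l1",f_scale=.001)
    return r.x,np.abs(r.fun).mean()
E
python3 - <<'E'
from h import *
def mask(im,roi,up=8):
    x0,y0,x1,y1=roi
    a=cv2.resize(im[y0:y1,x0:x1],None,fx=up,fy=up,interpolation=cv2.INTER_CUBIC)
    f=a.astype(float); s=f[:,:,2]-f[:,:,0]   # brown: R-B large
    m=(s<s.max()*0+ (np.median(s)/2)).astype(np.uint8)*255
    cs=cv2.findContours(m,cv2.RETR_EXTERNAL,cv2.CHAIN_APPROX_NONE)[0]
    c=max(cs,key=cv2.contourArea)[:,0]
    return (c+.5)/up-.5+np.array([x0,y0]), np.median(s)
t=cv2.imread("pics/top0.png"); s=cv2.imread("pics/side0.png")
p,_=mask(t,(236,190,272,226)); print("strainer flange top",circ("top",p,.025),p.min(0),p.max(0))
p,_=mask(t,(278,170,315,206)); print("shaker rim",circ("top",p,.128),p.min(0),p.max(0))
p,_=mask(s,(292,278,340,325)); 
q=p[p[:,1]>300]; print("side flange",circ("side",q,.025 ),p.min(0),p.max(0))
q=p[p[:,1]<288]; print("side cap top",circ("side",q,.073),)
p,_=mask(s,(284,209,325,275)); print(p.min(0),p.max(0)); q=p[p[:,1]<222]; print("side rim",circ("side",q,.128))
# tray corners
m=cv2.cvtColor(t,cv2.COLOR_BGR2HSV)
m=((m[:,:,0]<14)&(m[:,:,1]>100)&(m[:,:,2]<150)).astype(np.uint8)*255
cs=cv2.findContours(m,cv2.RETR_EXTERNAL,cv2.CHAIN_APPROX_SIMPLE)[0];c=max(cs,key=cv2.contourArea)
r=cv2.boxPoints(cv2.minAreaRect(c));print(r);P=np.array([onz("top",x,.022) for x in r]);print(P, np.linalg.norm(np.diff(P,axis=0),axis=1))
print("tumbler",onz("top",(345,197),.096), "dicecup",onz("top",(264,137),.088))
E
```

```text
strainer flange top (array([0.48978289, 0.20004571, 0.03759985]), np.float64(0.0004280778699528628)) [241.0625 195.1875] [264.0625 217.5625]
shaker rim (array([0.53990843, 0.04870847, 0.03737506]), np.float64(0.001163240903179468)) [283.3125 176.3125] [308.0625 200.5625]
side flange (array([0.48820977, 0.204155  , 0.03676962]), np.float64(0.00040022178454640183)) [297.3125 281.0625] [330.8125 317.8125]
side cap top (array([0.48901763, 0.20074965, 0.0205131 ]), np.float64(0.00020936388443365325))
[290.0625 208.5625] [324.4375 265.5625]
side rim (array([0.52218922, 0.02084402, 0.02753368]), np.float64(0.005752646069301869))
[[219.15639 165.15802]
 [373.47974 151.9303 ]
 [380.43762 233.10535]
 [226.11426 246.33307]]
[[ 0.6263834   0.31996046  0.022     ]
 [ 0.68336159 -0.19704848  0.022     ]
 [ 0.41315356 -0.22367359  0.022     ]
 [ 0.35621452  0.28197174  0.022     ]] [0.52013916 0.27151662 0.50884109]
tumbler [ 0.52095871 -0.10313053  0.096     ] dicecup [0.70932383 0.16087946 0.088     ]
```

```bash
python3 - <<'E'
from h import *
def mask(im,roi,up=8):
    x0,y0,x1,y1=roi
    a=cv2.resize(im[y0:y1,x0:x1],None,fx=up,fy=up,interpolation=cv2.INTER_CUBIC)
    f=a.astype(float); s=f[:,:,2]-f[:,:,0]
    m=(s<np.median(s)/2).astype(np.uint8)*255
    c=max(cv2.findContours(m,cv2.RETR_EXTERNAL,cv2.CHAIN_APPROX_NONE)[0],key=cv2.contourArea)[:,0]
    return (c+.5)/up-.5+np.array([x0,y0])
t=cv2.imread("pics/top0.png"); s=cv2.imread("pics/side0.png")
p=mask(t,(278,170,315,206)); q=p[(p[:,0]-295.5)+(p[:,1]-188)<0]; print("rim top",circ("top",q,.128)); 
q=p[(p[:,1]<190)]; print("rim top",circ("top",q,.128))
p=mask(s,(284,209,325,272))
for y in (209,211,213,216,219,223,227,231,240,250,260):
    r=p[abs(p[:,1]-y)<.3]; print(y,r[:,0].min(),r[:,0].max())
x=p[(p[:,1]>224)&(p[:,0]>288)&(p[:,0]<320)]
# predicted silhouettes for centre guess
th=np.linspace(0,2*np.pi,72)
for cx,cy in((.540,.049),(.538,.049)):
  for z,R in((.128,.036),(.108,.036),(.008,.028)):
    P=proj("side",np.c_[cx+R*np.cos(th),cy+R*np.sin(th),np.full(72,z)]);print(cx,cy,z,P.min(0),P.max(0))
q=p[p[:,1]<219]; q=q[(q[:,0]>288.5)&(q[:,0]<311)]; print("rim side", circ("side",q,.128),len(q))
print("foot bottom", p[:,1].max())
for cx,cy in((.489,.201),):
  for z,R in((.025,.036),(.073,.021)):
    P=proj("side",np.c_[cx+R*np.cos(th),cy+R*np.sin(th),np.full(72,z)]);print("str",z,P.min(0),P.max(0))
E
```

```text
rim top (array([0.54187209, 0.05098373, 0.03537024]), np.float64(0.0004097653138414199))
rim top (array([0.53934584, 0.04961766, 0.0376016 ]), np.float64(0.0006478659707507509))
209 311.6875 324.4375
211 312.0625 324.4375
213 312.5625 324.4375
216 299.1875 324.4375
219 300.8125 324.4375
223 290.9375 324.4375
227 290.1875 323.4375
231 292.4375 316.4375
240 295.6875 315.3125
250 294.6875 315.3125
260 296.4375 313.1875
0.54 0.049 0.128 [288.42047152 213.19780728] [318.60569175 232.08151209]
0.54 0.049 0.108 [288.91729535 219.60414623] [318.74479918 238.64287049]
0.54 0.049 0.008 [294.37905467 251.6033592 ] [316.26041159 266.84855964]
0.538 0.049 0.128 [289.23854896 213.27235608] [319.43406762 232.16707333]
0.538 0.049 0.108 [289.7258697  219.67985173] [319.56339282 238.72950549]
0.538 0.049 0.008 [295.1420805  251.68475839] [317.031407   266.93816059]
rim side (array([0.53438572, 0.05374802, 0.03009628]), np.float64(0.0027043830763343163)) 369
foot bottom 265.5625
str 0.025 [297.86860227 290.7039763 ] [330.2468578  315.90202399]
str 0.073 [303.77318098 280.98511383] [323.28145181 295.6342069 ]
```

The strainer axis is near (0.489, 0.2015) and the shaker axis near (0.540, 0.0495). Both views agree to about 2 mm. The flange sticks out below the band, so the fingertips have to stay above it, at TCP z ≈ 0.029. I'll move over the strainer, keeping the present wrist orientation because it clears everything.

>>> move_arm(series=[[0,0,0,-0.9,-0.86,0,0],[0,0,0,-0.9,-0.86,0,0],[0,0,0,-0.9,-0.86,0,0],[0,0,0,-0.9,-0.86,0,0],[0,0,0,-0.9,-0.86,0,0]])

```text
clock: 0.52
position: [0.282, 0.5406, 0.2183]
tool_rot: [0.0, 0.127, 0.992, -0.0]
contact_force: [0.3, -1.2, 0.7]
grip_width: 1.0
```

>>> move_arm(series=[[0,0,0,-0.9,-0.86,0,0],[0,0,0,-0.9,-0.86,0,0],[0,0,0,-0.9,-0.86,0,0],[0,0,0,-0.9,-0.86,0,0],[0,0,0,-0.9,-0.86,0,0]])

```text
clock: 0.93
position: [0.3799, 0.3817, 0.2185]
tool_rot: [-0.0, 0.127, 0.992, -0.0]
contact_force: [1.5, -0.1, 0.6]
grip_width: 1.0
```

>>> move_arm(series=[[0,0,0,-0.9,-0.86,0,0],[0,0,0,-0.9,-0.86,0,0],[0,0,0,-0.9,-0.86,0,0],[0,0,0,-0.9,-0.86,0,0],[0,0,0,0,0,0,0]])

```text
clock: 1.35
position: [0.4613, 0.2491, 0.2186]
tool_rot: [0.001, 0.132, 0.991, -0.001]
contact_force: [0.1, -0.1, 0.3]
grip_width: 1.002
```

>>> move_arm(series=[[0,0,0,-0.65,-0.65,0,0],[0,0,0,-0.65,-0.65,0,0],[0,0,0,0,0,0,0],[0,0,0,0,0,0,0]])

```text
clock: 1.68
position: [0.4861, 0.2074, 0.2185]
tool_rot: [-0.0, 0.129, 0.992, -0.0]
contact_force: [1.0, 0.1, -0.2]
grip_width: 0.996
```

```bash
python3 - <<'E'
from bench import manip, vision
import cv2
o=manip.get_obs();print(o["position"],o["tool_rot"],o["q"])
for n in("top","side"):
    cv2.imwrite(f"pics/{n}1.png",vision.read_camera(n)[:,:,::-1])
import numpy as np
a=cv2.resize(cv2.imread("pics/top1.png")[140:260,190:340],(750,600),interpolation=3);cv2.imwrite("pics/zt1.png",a)
a=cv2.resize(cv2.imread("pics/side1.png")[200:340,240:400],(640,560),interpolation=3);cv2.imwrite("pics/zs1.png",a)
E
```

```text
[0.48608476 0.20744491 0.21846502] [-5.16682027e-05  1.29087771e-01  9.91633141e-01 -2.42383973e-04] [-0.53195043  0.36529044  0.02807557  2.04906162 -0.01458047  0.72779571
  0.81706231]
```

View pics/zs1.png

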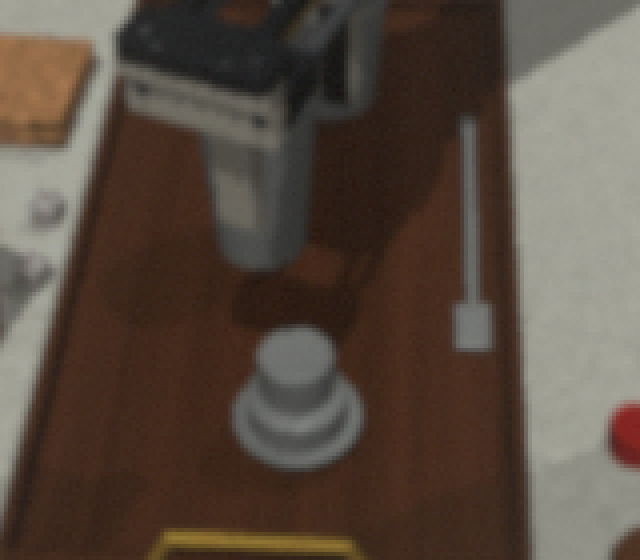

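View pics/zt1.png

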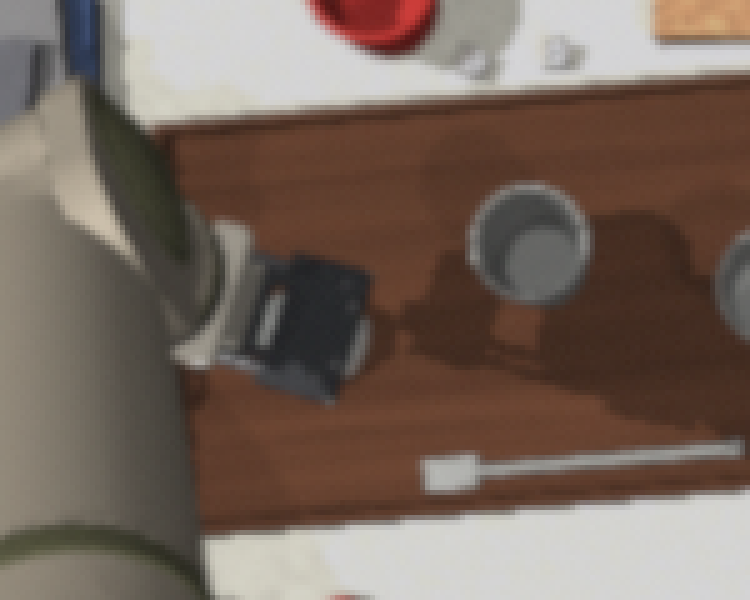

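>>> move_arm(series=[[0,0,0,-0.1,-0.1,0.8,0],[0,0,0,0,0,1,0],[0,0,0,0,0,1,0],[0,0,0,0,0,1,0],[0,0,0,0,0,0,0]])

```text
clock: 2.2
position: [0.4848, 0.2055, 0.1003]
tool_rot: [-0.003, 0.126, 0.992, -0.002]
contact_force: [-0.7, -0.8, 0.2]
grip_width: 0.997
```

>>> move_arm(series=[[0,0,0,0,0,0,0],[0,0,0,0,0,0,0]])

```text
clock: 2.37
position: [0.4879, 0.206, 0.1057]
tool_rot: [0.0, 0.127, 0.992, 0.0]
contact_force: [0.1, -0.1, 0.8]
grip_width: 0.998
```

>>> move_arm(series=[[0,0,0,-0.07,-0.14,0.5,0],[0,0,0,0,0,0.7,0],[0,0,0,0,0,0.7,0],[0,0,0,0,0,0.5,0],[0,0,0,0,0,0,0]])

```text
clock: 2.78
position: [0.4888, 0.2009, 0.0323]
tool_rot: [-0.0, 0.127, 0.992, -0.0]
contact_force: [-0.4, 0.3, 0.4]
grip_width: 1.004
```

>>> move_arm(series=[[0,0,0,0,0,0,0],[0,0,0,0,0,0,0],[0,0,0,0,0,0,0]])

```text
clock: 3.03
position: [0.4896, 0.201, 0.0343]
tool_rot: [0.001, 0.128, 0.992, 0.001]
contact_force: [0.4, 0.3, 0.4]
grip_width: 0.999
```

```bash
python3 - <<'E'
from bench import manip, vision
import cv2
o=manip.get_obs();print(o["position"],o["tool_rot"])
cv2.imwrite("pics/side2.png",vision.read_camera("side")[:,:,::-1])
a=cv2.resize(cv2.imread("pics/side2.png")[220:340,250:380],(650,600),interpolation=3);cv2.imwrite("pics/zs2.png",a)
E
```

```text
[0.48963643 0.20097734 0.03430336] [1.09667118e-03 1.27553372e-01 9.91830824e-01 7.42655833e-04]
```

View pics/zs2.png

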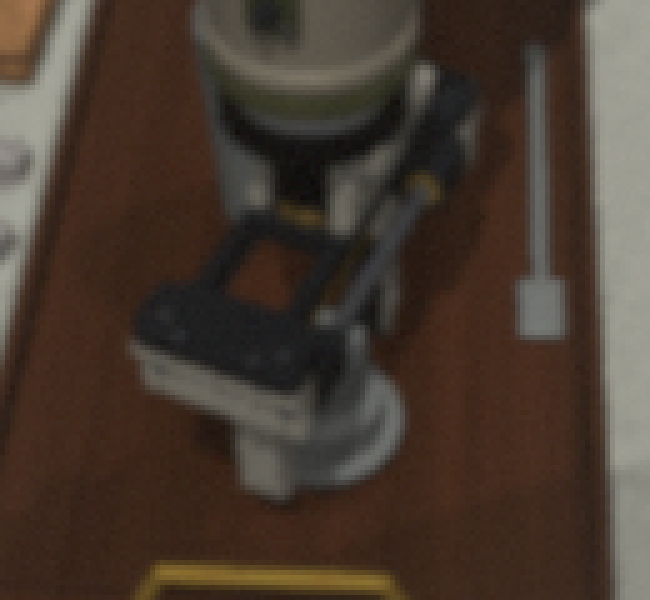

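```bash
python3 - <<'E'
from h import *
t=np.array([.4896,.201]);ty=np.array([.253,.967]);tx=np.array([-.967,.253])
for z in(.033,.043,.053):
  P=[[*(t+ty*b+tx*w),z] for b in(.0465,.064) for w in(-.0075,.0075)]
  print(z,((proj("side",P)-[250,220]+.5)*5).round().tolist())
E
```

```text
0.033 [[259.0, 476.0], [291.0, 488.0], [241.0, 507.0], [272.0, 518.0]]
0.043 [[258.0, 461.0], [290.0, 473.0], [239.0, 491.0], [272.0, 503.0]]
0.053 [[257.0, 446.0], [289.0, 457.0], [238.0, 476.0], [271.0, 488.0]]
```

>>> move_arm(series=[[0,0,0,0,0,0,0.28],[0,0,0,0,0,0,0.28],[0,0,0,0,0,0,0.28],[0,0,0,0,0,0,0.28],[0,0,0,0,0,0,0.28]])

```text
clock: 3.5
position: [0.4888, 0.2004, 0.0327]
tool_rot: [0.0, 0.128, 0.992, -0.0]
contact_force: [0.6, -1.0, 0.7]
grip_width: 0.733
```

```bash
python3 - <<'E'
from bench import manip
from h import *
o=manip.get_obs();print(o["position"],o["tool_rot"],o["grip_width"])
cv2.imwrite("pics/side3.png",vision.read_camera("side")[:,:,::-1])
a=cv2.resize(cv2.imread("pics/side3.png")[270:330,280:345],(650,600),interpolation=3);cv2.imwrite("pics/zs3.png",a)
t=np.array(o["position"][:2]);ty=np.array([.253,.967]);tx=np.array([-.967,.253])
for z in(.033,.043,.053):
  P=[[*(t+ty*b+tx*w),z] for b in(.033,.050) for w in(-.0075,.0075)]
  print(z,((proj("side",P)-[280,270]+.5)*10).round().tolist())
E
```

```text
[0.48876047 0.2004487  0.03266598] [ 2.25762986e-05  1.27582360e-01  9.91827980e-01 -4.25541592e-06] 0.7325877517420485
0.033 [[250.0, 406.0], [313.0, 428.0], [215.0, 463.0], [278.0, 486.0]]
0.043 [[248.0, 375.0], [311.0, 398.0], [213.0, 433.0], [277.0, 456.0]]
0.053 [[247.0, 345.0], [310.0, 367.0], [211.0, 402.0], [275.0, 425.0]]
```

View pics/zs3.png

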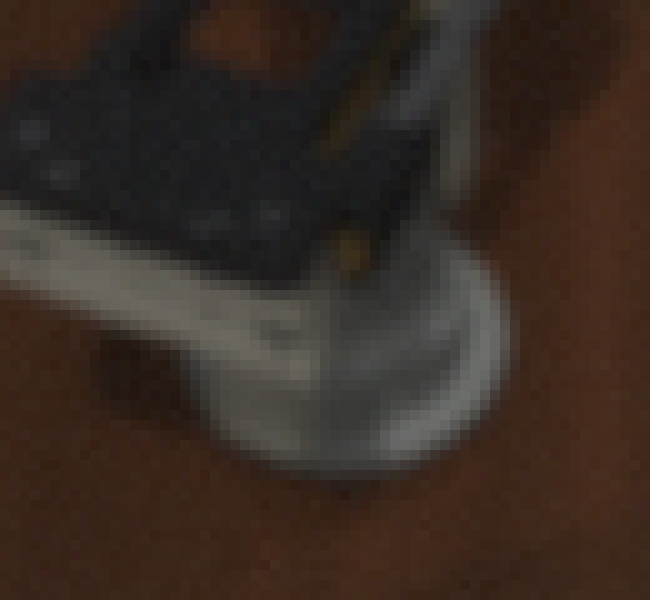

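>>> move_arm(series=[[0,0,0,0,0,0.06,0.28],[0,0,0,0,0,0.06,0.28],[0,0,0,0,0,0,0.28],[0,0,0,0,0,0,0.28]])

```text
clock: 3.88
position: [0.4886, 0.2004, 0.0288]
tool_rot: [-0.0, 0.128, 0.992, -0.0]
contact_force: [-0.2, -0.2, -0.1]
grip_width: 0.72
```

>>> move_arm(series=[[0,0,0,0,0,0,0.33],[0,0,0,0,0,0,0.36],[0,0,0,0,0,0,0.38],[0,0,0,0,0,0,0.4],[0,0,0,0,0,0,0.4]])

```text
clock: 4.3
position: [0.4889, 0.2007, 0.0291]
tool_rot: [0.0, 0.127, 0.992, 0.0]
contact_force: [0.6, 2.3, -0.3]
grip_width: 0.602
```

>>> move_arm(series=[[0,0,0,0,0,0,0.6],[0,0,0,0,0,0,0.8],[0,0,0,0,0,0,1],[0,0,0,0,0,0,1],[0,0,0,0,0,0,1]])

```text
clock: 4.72
position: [0.4889, 0.2006, 0.0291]
tool_rot: [0.0, 0.128, 0.992, 0.0]
contact_force: [0.4, 1.4, 0.9]
grip_width: 0.593
```

>>> move_arm(series=[[0,0,0,0,0,-0.1,1],[0,0,0,0,0,-0.2,1],[0,0,0,0,0,-0.3,1],[0,0,0,0,0,-0.4,1],[0,0,0,0,0,0,1]])

```text
clock: 5.13
position: [0.4894, 0.2005, 0.0612]
tool_rot: [0.001, 0.128, 0.992, 0.001]
contact_force: [0.1, -0.9, -2.2]
grip_width: 0.597
```

```bash
python3 - <<'E'
from bench import manip
from h import *
o=manip.get_obs();print(o["position"],o["tool_rot"],o["grip_width"],o["contact_force"])
cv2.imwrite("pics/side4.png",vision.read_camera("side")[:,:,::-1])
a=cv2.resize(cv2.imread("pics/side4.png")[240:330,270:360],(600,600),interpolation=3);cv2.imwrite("pics/zs4.png",a)
E
```

```text
[0.48944206 0.20054478 0.06116307] [9.90505601e-04 1.27742259e-01 9.91806739e-01 5.72198636e-04] 0.596905254023107 [ 0.1454993  -0.87051901 -2.20754593]
```

View pics/zs4.png

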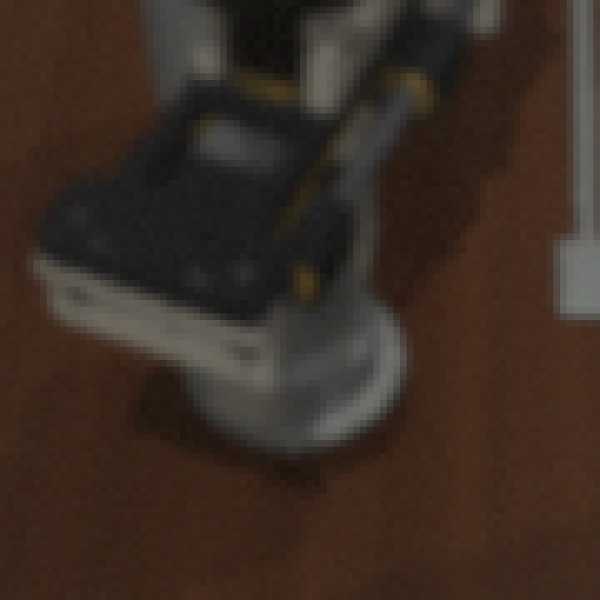

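The grip width of 0.597 (56 mm) matches the band, the wrist carries about 2.2 N, and the picture shows the top lifted level off the tray. I'll raise it further.

>>> move_arm(series=[[0,0,0,0,0,-0.6,1],[0,0,0,0,0,-0.9,1],[0,0,0,0,0,-0.9,1],[0,0,0,0,0,-0.9,1],[0,0,0,0,0,-0.6,1]])

```text
clock: 5.6
position: [0.4889, 0.2004, 0.178]
tool_rot: [0.001, 0.128, 0.992, 0.0]
contact_force: [-0.0, 0.0, -2.1]
grip_width: 0.596
```

>>> move_arm(series=[[0,0,0,0,0,-0.2,1],[0,0,0,0,0,0,1],[0,0,0,0,0,0,1],[0,0,0,0,0,0,1]])

```text
clock: 5.93
position: [0.488, 0.2002, 0.1806]
tool_rot: [-0.001, 0.127, 0.992, -0.001]
contact_force: [0.2, 0.3, -2.5]
grip_width: 0.597
```

```bash
python3 - <<'E'
from bench import manip
from h import *
o=manip.get_obs();print(o["position"],o["tool_rot"],o["grip_width"],o["contact_force"])
cv2.imwrite("pics/side5.png",vision.read_camera("side")[:,:,::-1])
cv2.imwrite("pics/top5.png",vision.read_camera("top")[:,:,::-1])
a=cv2.resize(cv2.imread("pics/side5.png")[190:310,270:370],(500,600),interpolation=3);cv2.imwrite("pics/zs5.png",a)
E
```

```text
[0.48800147 0.20015664 0.18064556] [-8.77707997e-04  1.27469133e-01  9.91841947e-01 -6.33528298e-04] 0.5971216286145105 [ 0.21962356  0.27879452 -2.54936593]
```

View pics/zs5.png

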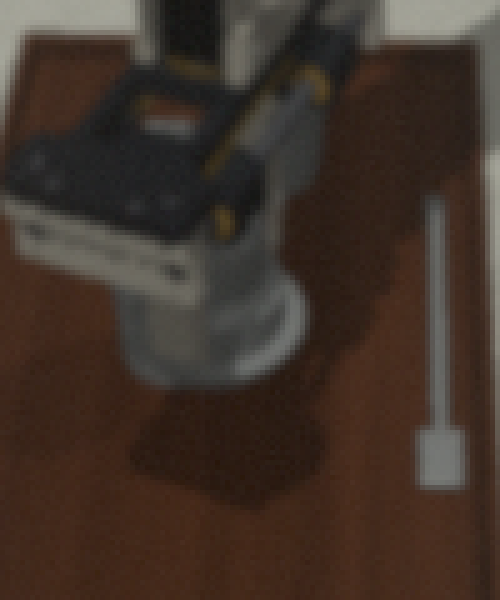

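```bash
python3 - <<'E'
from h import *
th=np.linspace(0,2*np.pi,72)
for c in((.488,.2002),(.490,.2002),(.486,.2002)):
  for z in(.1766,.1736):
    P=proj("side",np.c_[c[0]+.036*np.cos(th),c[1]+.036*np.sin(th),np.full(72,z)]);P=(P-[270,190]+.5)*5
    print(c,z,P.min(0).round(),P.max(0).round(),(P[:,0].min()+P[:,0].max())/2)
E
```

```text
(0.488, 0.2002) 0.1766 [127. 256.] [307. 379.] 216.7858600902791
(0.488, 0.2002) 0.1736 [127. 261.] [307. 384.] 216.97274457282788
(0.49, 0.2002) 0.1766 [122. 255.] [302. 378.] 211.87529355731186
(0.49, 0.2002) 0.1736 [122. 261.] [302. 384.] 212.07274807487224
(0.486, 0.2002) 0.1766 [132. 256.] [312. 379.] 221.7001666247991
(0.486, 0.2002) 0.1736 [132. 261.] [312. 385.] 221.8764630656628
```

>>> move_arm(series=[[0,0,0,-0.3,-0.45,0,1],[0,0,0,-0.5,-0.75,0,1],[0,0,0,-0.55,-0.83,0,1],[0,0,0,-0.55,-0.83,0,1],[0,0,0,-0.5,-0.75,0,1]])

```text
clock: 6.45
position: [0.531, 0.0758, 0.181]
tool_rot: [-0.001, 0.128, 0.992, -0.0]
contact_force: [0.1, 0.5, -2.3]
grip_width: 0.594
```

>>> move_arm(series=[[0,0,0,-0.33,-0.5,0,1],[0,0,0,-0.2,-0.3,0,1],[0,0,0,0,0,0,1],[0,0,0,0,0,0,1],[0,0,0,0,0,0,1]])

```text
clock: 6.87
position: [0.5398, 0.0518, 0.1816]
tool_rot: [-0.0, 0.127, 0.992, 0.0]
contact_force: [-0.2, 0.4, -2.8]
grip_width: 0.595
```

```bash
python3 - <<'E'
from bench import manip
from h import *
o=manip.get_obs();print(o["position"],o["tool_rot"],o["grip_width"],o["contact_force"])
cv2.imwrite("pics/side6.png",vision.read_camera("side")[:,:,::-1])
cv2.imwrite("pics/top6.png",vision.read_camera("top")[:,:,::-1])
a=cv2.resize(cv2.imread("pics/side6.png")[170:290,250:370],(600,600),interpolation=3);cv2.imwrite("pics/zs6.png",a)
E
```

```text
[0.5397825  0.05175452 0.18164951] [-4.77265860e-04  1.26751424e-01  9.91934370e-01  2.33592320e-04] 0.5949659561113082 [-0.24922186  0.36621941 -2.8330606 ]
```

View pics/zs6.png

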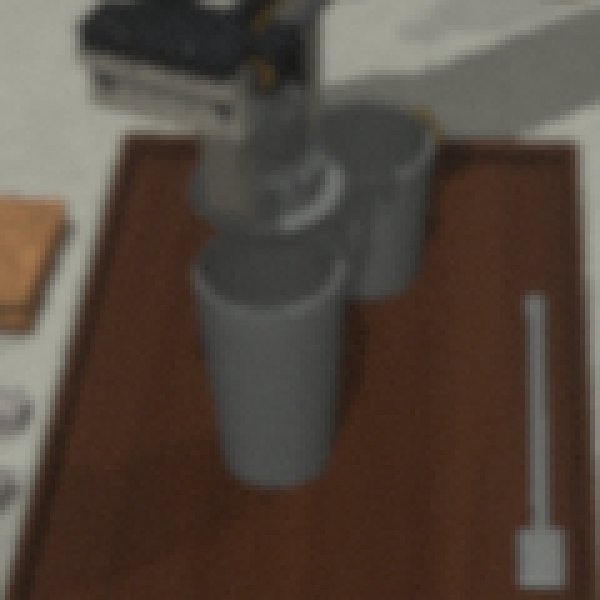

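View pics/top6.png

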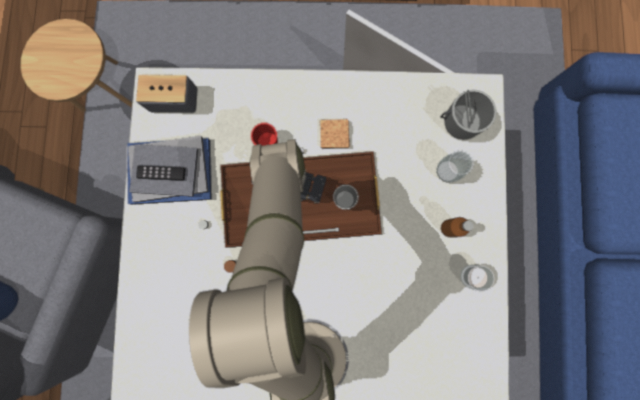

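```bash
python3 - <<'E'
from h import *
th=np.linspace(0,2*np.pi,72)
for c,z in(((.5398,.0518),.1775),((.540,.049),.128),((.538,.049),.128),((.540,.052),.128)):
    P=proj("side",np.c_[c[0]+.036*np.cos(th),c[1]+.036*np.sin(th),np.full(72,z)]);P=(P-[250,170]+.5)*5
    print(c,z,P.min(0).round(),P.max(0).round(),(P[:,0].min()+P[:,0].max())/2)
s=cv2.imread("pics/side6.png")
# sub-pixel edges along rows: shaker sides (rows) & flange
for y in (206,208,209,225,227,228,230):
    r=s[y].astype(float); d=(r[:,2]-r[:,0]); print(y,[int(v) for v in d[284:324]])
E
```

```text
(0.5398, 0.0518) 0.1775 [187. 139.] [343. 232.] 265.1683856974274
(0.54, 0.049) 0.128 [195. 218.] [346. 313.] 270.06540816045526
(0.538, 0.049) 0.128 [199. 219.] [350. 313.] 274.18154146656576
(0.54, 0.052) 0.128 [193. 222.] [344. 317.] 268.7948828325266
206 [35, 35, 31, 21, 9, 5, 4, 7, 10, 10, 9, 10, 10, 8, 8, 8, 7, 5, 2, 1, 1, 1, 1, 1, 0, 1, 0, 0, 2, 1, 1, 1, 2, 1, 1, 1, 1, 2, 0, 1]
208 [37, 36, 34, 20, 9, 5, 4, 8, 8, 11, 10, 10, 10, 10, 9, 9, 7, 4, 2, 1, 0, 1, 0, 1, 1, 2, 0, 1, 1, 2, -1, 0, -1, 1, 0, 0, 1, 2, 1, 1]
209 [36, 34, 33, 23, 11, 5, 4, 7, 9, 9, 9, 10, 9, 9, 9, 8, 8, 5, 3, 0, -1, 0, 1, -1, 0, 2, 1, 2, 1, 2, 1, 2, 1, 0, 1, 1, 0, 1, 1, 1]
225 [36, 35, 33, 29, 19, 10, 3, 3, 1, 1, 1, 3, 1, 0, 1, 1, 1, 2, 1, 1, 2, 1, 2, 1, 2, 2, 1, 2, 1, 1, 1, 1, 1, 2, 2, 1, 2, 2, 2, 2]
227 [35, 34, 33, 33, 20, 9, 2, 1, 2, 2, 3, 0, 2, 1, 2, 2, 1, 1, 0, 1, 3, 2, 1, 2, 0, 2, 0, 1, 0, 1, 1, 1, 1, 0, 3, 1, 1, 1, 1, 0]
228 [36, 35, 36, 32, 23, 10, 3, 2, 1, 3, 1, 2, 1, 1, 1, 1, 1, 2, 3, 2, 1, -1, 1, 0, 3, 2, 1, 1, 0, 1, 1, 0, 3, 2, 0, 1, 3, 2, 3, 4]
230 [34, 34, 36, 35, 29, 15, 5, 2, 2, 1, 2, 1, 1, 2, 2, 1, 2, 1, 0, 4, 0, 2, 1, 3, 1, 1, 0, 1, 3, 2, 2, 1, 1, 2, 5, 8, 12, 13, 19, 21]
```

The predicted and seen pixels agree: flange centre 266 against 265, rim centre 270.5 against 270. I'll shift 2.5 mm in y, then lower.

>>> move_arm(series=[[0,0,0,-0.02,-0.08,0.2,1],[0,0,0,0,0,0.3,1],[0,0,0,0,0,0.3,1],[0,0,0,0,0,0.1,1],[0,0,0,0,0,0,1]])

```text
clock: 7.38
position: [0.5395, 0.0478, 0.1536]
tool_rot: [-0.001, 0.127, 0.992, -0.0]
contact_force: [-0.5, -1.1, -1.7]
grip_width: 0.594
```

>>> move_arm(series=[[0,0,0,0,0,0,1],[0,0,0,0,0,0,1],[0,0,0,0,0,0,1]])

```text
clock: 7.63
position: [0.5405, 0.0478, 0.1553]
tool_rot: [0.0, 0.128, 0.992, 0.0]
contact_force: [0.4, -0.7, -2.2]
grip_width: 0.593
```

>>> move_arm(series=[[0,0,0,0.01,0.05,0.1,1],[0,0,0,0,0,0.1,1],[0,0,0,0,0,0.1,1],[0,0,0,0,0,0,1]])

```text
clock: 7.97
position: [0.54, 0.0493, 0.1454]
tool_rot: [-0.0, 0.127, 0.992, -0.0]
contact_force: [0.1, 0.3, -3.2]
grip_width: 0.595
```

>>> move_arm(series=[[0,0,0,0,0,0.1,1],[0,0,0,0,0,0.05,1],[0,0,0,0,0,0,1]])

```text
clock: 8.22
position: [0.5402, 0.0493, 0.1412]
tool_rot: [-0.0, 0.128, 0.992, -0.0]
contact_force: [-0.7, 0.6, -2.1]
grip_width: 0.596
```

No contact so far, and the plug is about 8 mm into the mouth.

>>> move_arm(series=[[0,0,0,0,0,0.07,1],[0,0,0,0,0,0.05,1],[0,0,0,0,0,0,1]])

```text
clock: 8.47
position: [0.5402, 0.0493, 0.1376]
tool_rot: [-0.0, 0.128, 0.992, -0.0]
contact_force: [-1.2, 0.1, -2.1]
grip_width: 0.597
```

>>> move_arm(series=[[0,0,0,0,0,0.05,1],[0,0,0,0,0,0,1],[0,0,0,0,0,0,1]])

```text
clock: 8.72
position: [0.5404, 0.0493, 0.1364]
tool_rot: [-0.0, 0.128, 0.992, -0.0]
contact_force: [-0.3, 1.0, -2.0]
grip_width: 0.593
```

>>> move_arm(series=[[0,0,0,0,0,0.05,1],[0,0,0,0,0,0,1],[0,0,0,0,0,0,1]])

```text
clock: 8.97
position: [0.5406, 0.0493, 0.1351]
tool_rot: [0.0, 0.128, 0.992, 0.0]
contact_force: [-0.2, -0.6, 0.5]
grip_width: 0.596
```

>>> move_arm(series=[[0,0,0,0,0,0.04,1],[0,0,0,0,0,0,1],[0,0,0,0,0,0,1]])

```text
clock: 9.22
position: [0.5409, 0.0493, 0.135]
tool_rot: [0.001, 0.128, 0.992, 0.0]
contact_force: [-2.7, -1.4, 14.8]
grip_width: 0.596
```

Contact came at TCP z = 0.135, exactly the height expected for a full seat. I'll ease off the push and open gently.

>>> move_arm(series=[[0,0,0,0,0,-0.03,1],[0,0,0,0,0,0,1],[0,0,0,0,0,0,0.39],[0,0,0,0,0,0,0.36],[0,0,0,0,0,0,0.32]])

```text
clock: 9.63
position: [0.5403, 0.0493, 0.1344]
tool_rot: [-0.0, 0.128, 0.992, -0.0]
contact_force: [-0.5, 1.1, 0.0]
grip_width: 0.665
```

>>> move_arm(series=[[0,0,0,0,0,0,0.28],[0,0,0,0,0,0,0.22],[0,0,0,0,0,0,0.22],[0,0,0,0,0,0,0.22],[0,0,0,0,0,0,0.22]])

```text
clock: 10.05
position: [0.5404, 0.0493, 0.1346]
tool_rot: [0.0, 0.128, 0.992, -0.0]
contact_force: [0.4, -0.3, 0.6]
grip_width: 0.777
```

```bash
python3 - <<'E'
from bench import manip
from h import *
o=manip.get_obs();print(o["position"],o["tool_rot"],o["grip_width"],o["contact_force"])
cv2.imwrite("pics/side7.png",vision.read_camera("side")[:,:,::-1])
a=cv2.resize(cv2.imread("pics/side7.png")[180:280,260:360],(600,600),interpolation=3);cv2.imwrite("pics/zs7.png",a)
E
```

```text
[0.54037547 0.04929624 0.13460684] [ 4.64415888e-06  1.27555918e-01  9.91831381e-01 -6.97921479e-06] 0.77733144359224 [ 0.43208379 -0.32276271  0.60322806]
```

View pics/zs7.png

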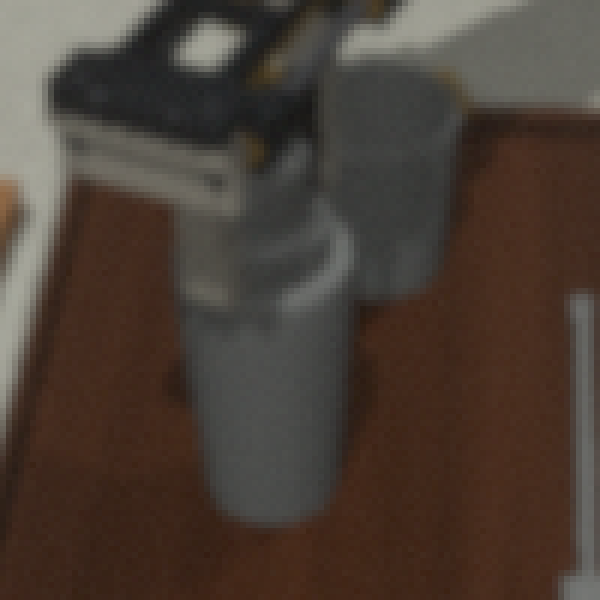

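The top sits flush on the rim with the cap still on it. I'll raise the tips to cap height, 6 mm above the ledge, and close on the cap.

>>> move_arm(series=[[0,0,0,0,0,-0.3,0.22],[0,0,0,0,0,-0.4,0.22],[0,0,0,0,0,-0.12,0.22],[0,0,0,0,0,0,0.22],[0,0,0,0,0,0,0.22]])

```text
clock: 10.52
position: [0.5405, 0.0493, 0.1596]
tool_rot: [0.0, 0.128, 0.992, 0.0]
contact_force: [0.2, -0.3, -0.4]
grip_width: 0.778
```

```bash
python3 - <<'E'
from bench import manip
from h import *
o=manip.get_obs();print(o["position"],o["tool_rot"],o["grip_width"],o["contact_force"])
cv2.imwrite("pics/side8.png",vision.read_camera("side")[:,:,::-1])
a=cv2.resize(cv2.imread("pics/side8.png")[170:270,260:360],(600,600),interpolation=3);cv2.imwrite("pics/zs8.png",a)
th=np.linspace(0,2*np.pi,72)
P=proj("side",np.c_[.54+.036*np.cos(th),.049+.036*np.sin(th),np.full(72,.131)]);P=(P-[260,170]+.5)*6
print(P.min(0),P.max(0))
E
```

```text
[0.54048843 0.04933051 0.15956249] [4.06162112e-04 1.27507166e-01 9.91837558e-01 1.23824942e-04] 0.7777704165336563 [ 0.24957538 -0.29266418 -0.41359078]
[173.07018691 256.34401548] [354.50715868 369.49873914]
```

View pics/zs8.png

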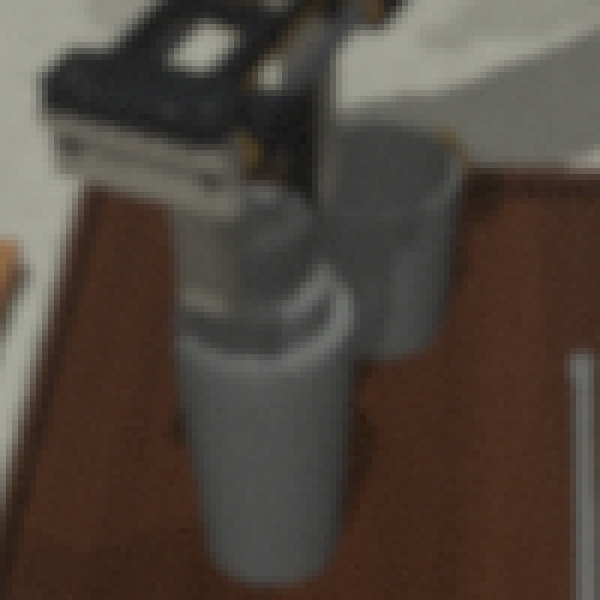

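The flange outline at (175–354, bottom ~370) matches the prediction for fully seated (173–354, 369). Now closing on the cap.

>>> move_arm(series=[[0,0,0,0,0,0,0.3],[0,0,0,0,0,0,0.38],[0,0,0,0,0,0,0.45],[0,0,0,0,0,0,0.5],[0,0,0,0,0,0,0.53]])

```text
clock: 10.98
position: [0.5403, 0.0493, 0.1591]
tool_rot: [-0.0, 0.128, 0.992, -0.0]
contact_force: [0.9, -0.9, 0.9]
grip_width: 0.489
```

>>> move_arm(series=[[0,0,0,0,0,0,0.56],[0,0,0,0,0,0,0.58],[0,0,0,0,0,0,0.7],[0,0,0,0,0,0,1],[0,0,0,0,0,0,1]])

```text
clock: 11.4
position: [0.5403, 0.0493, 0.1592]
tool_rot: [-0.0, 0.128, 0.992, -0.0]
contact_force: [0.2, 0.1, -0.8]
grip_width: 0.439
```

>>> move_arm(series=[[0,0,0,0,0,0,1],[0,0,0,0,0,0,1],[0,0,0,0,0,0,1]])

```text
clock: 11.65
position: [0.5404, 0.0493, 0.1592]
tool_rot: [0.0, 0.128, 0.992, -0.0]
contact_force: [0.2, 0.2, -1.3]
grip_width: 0.44
```

>>> move_arm(series=[[0,0,0,0,0,-0.1,1],[0,0,0,0,0,-0.15,1],[0,0,0,0,0,-0.15,1],[0,0,0,0,0,-0.15,1],[0,0,0,0,0,0,1]])

```text
clock: 12.07
position: [0.5409, 0.0494, 0.1769]
tool_rot: [0.001, 0.128, 0.992, 0.0]
contact_force: [0.5, -0.3, -0.2]
grip_width: 0.441
```

```bash
python3 - <<'E'
from bench import manip
from h import *
o=manip.get_obs();print(o["position"],o["tool_rot"],o["grip_width"],o["contact_force"])
cv2.imwrite("pics/side9.png",vision.read_camera("side")[:,:,::-1])
a=cv2.resize(cv2.imread("pics/side9.png")[170:270,260:360],(600,600),interpolation=3);cv2.imwrite("pics/zs9.png",a)
E
```

```text
[0.54092469 0.04935879 0.17691684] [8.29823338e-04 1.27576945e-01 9.91828294e-01 2.65451166e-04] 0.44078998902718747 [ 0.49934747 -0.27533422 -0.23394994]
```

View pics/zs9.png

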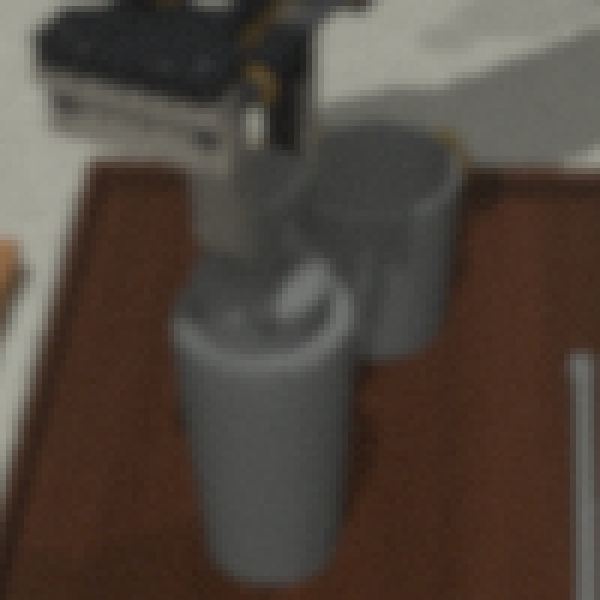

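The cap is rising with the gripper while the strainer stays on the rim. I'll continue to about 90 mm of lift.

>>> move_arm(series=[[0,0,0,0,0,-0.3,1],[0,0,0,0,0,-0.4,1],[0,0,0,0,0,-0.5,1],[0,0,0,0,0,-0.5,1],[0,0,0,0,0,-0.4,1]])

```text
clock: 12.53
position: [0.5404, 0.0493, 0.2402]
tool_rot: [0.0, 0.128, 0.992, 0.0]
contact_force: [-0.8, -0.4, -1.6]
grip_width: 0.439
```

>>> move_arm(series=[[0,0,0,0,0,-0.2,1],[0,0,0,0,0,-0.1,1],[0,0,0,0,0,0,1],[0,0,0,0,0,0,1],[0,0,0,0,0,0,1]])

```text
clock: 12.95
position: [0.54, 0.0493, 0.2471]
tool_rot: [-0.001, 0.127, 0.992, -0.0]
contact_force: [0.7, -0.4, -1.2]
grip_width: 0.443
```

>>> move_arm(series=[[0,0,0,0,0,0,1],[0,0,0,0,0,0,1],[0,0,0,0,0,0,1],[0,0,0,0,0,0,1],[0,0,0,0,0,0,1]])

```text
clock: 13.37
position: [0.5403, 0.0493, 0.2476]
tool_rot: [-0.0, 0.128, 0.992, -0.0]
contact_force: [-0.4, 0.2, -1.0]
grip_width: 0.442
```

```bash
python3 - <<'E'
from bench import manip
from h import *
o=manip.get_obs();print(o["clock"],o["position"],o["tool_rot"],o["grip_width"],o["contact_force"],abs(o["dq"]).max())
cv2.imwrite("pics/side10.png",vision.read_camera("side")[:,:,::-1])
a=cv2.resize(cv2.imread("pics/side10.png")[140:280,240:380],(600,600),interpolation=3);cv2.imwrite("pics/zs10.png",a)
cv2.imwrite("pics/top10.png",vision.read_camera("top")[:,:,::-1])
E
```

```text
13.3667 [0.54034016 0.04927071 0.24761425] [-8.62228401e-05  1.27562603e-01  9.91830516e-01 -4.13205316e-05] 0.4422733144235338 [-0.44747981  0.22037159 -1.00147991] 0.0027991671551820868
```

View pics/zs10.png

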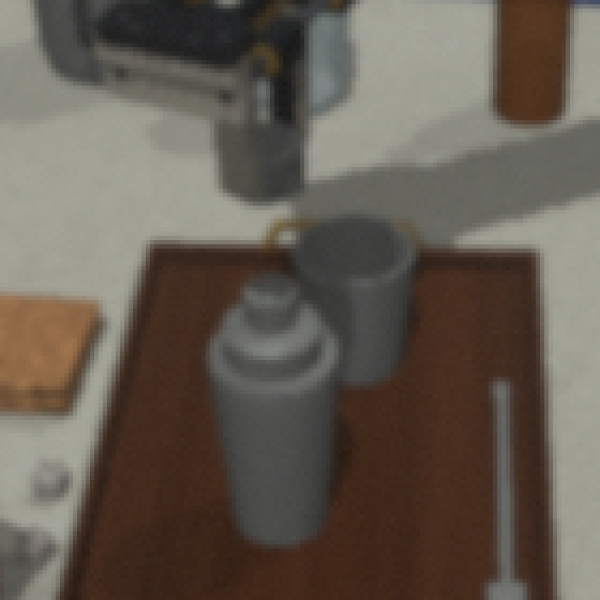

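View pics/top10.png

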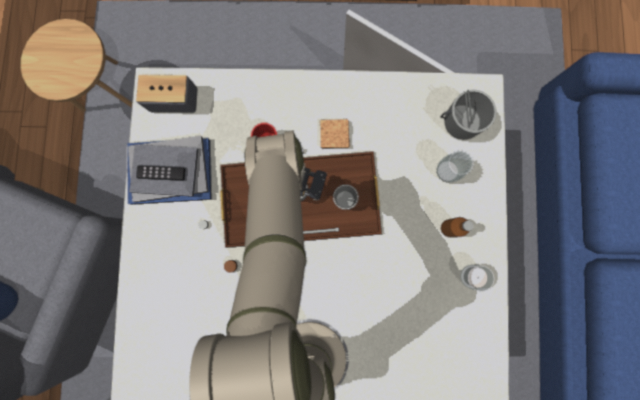

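The side view shows the strainer seated on the shaker with its neck bare at (272,300). The cap is held level between the fingers at (262,165), and the other things are where they were. The lift is about 88 mm, so I'll hand in.

```bash
python3 -c "
from bench import manip
print(manip.sign_off())"
```

```text
the job is handed in; nothing more can be done
None
```

The strainer top is seated on the shaker, and the job was handed in at about 13.5 s with the cap held about 88 mm above its nested place. `sign_off` reports no verdict, so success rests on my own checks below.

**What I did:** I gripped the top by its band with the fingertips just above the flange and carried it over the shaker. I lowered it until it met the rim, let go, took hold of the cap only and lifted it straight up.

**Seating check:** The tool met the rim at 0.135 m, the height worked out for full seating. The force peaked at about 15 N and I eased it off before letting go. After release, the flange outline in the side view matched the outline predicted for a seated strainer to within a few enlarged pixels (under 1 px in the camera picture).

**Last checks:**
- **Cap:** the final side view shows it level and clear. The grip width reads 0.44, which is about 41 mm against the cap's 42 mm. The arm was practically still.
- **Strainer and shaker:** the strainer stayed seated with its neck bare, and the shaker looked unmoved.
- **Bystanders:** the tumbler, spoon and the other bystanders in view looked unmoved. The arm partly hid the dice cup and dice in the last top view.

**Disagreements:** Early position estimates from the two cameras differed by up to about 4 mm for the strainer. My first automatic fit of the shaker's rim in the side view failed, because other metal objects were in the outline. I used the top view instead, checked against the predicted outline. The readings did not disagree after that.

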